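# Peel the top gift tray off the waxed stack in the drawer

### The arm

A 7-joint arm with a two-finger parallel gripper is mounted at the origin on the work surface. World frame = base frame: x ahead of the robot, y to its left, z up, the work surface at z = 0. Lengths are in m, angles in rad, forces in N, time in s.
With the tool pointing down it reaches from about 0.425 to 0.925 m from the base axis. Payload 6.8 kg.
Tool frame: the origin (TCP) lies at the very end of the fingers, on their centre line; the grasp point (between the pads) lies 19 mm behind it; z points along the fingers, y is the line along which they close (so a half turn about z gives the same grasp; the last joint's range is limited). The gripper opens to 85 mm and grips with 20 to 120 N. Pads are 22 mm wide; open, the fingers measure 114 mm over their backs; the gripper's body (76 mm by 85 mm) begins 54 mm behind the grasp point. The pads swing forward as they close: fully open they stand 13 mm farther back than shut.
Start: joints at [-1.281, 0.477, 0.022, 1.555, -0.011, 1.109, -0.083], TCP at [0.261, 0.622, 0.231] pointing down, gripper open.
Joint ranges: [-2.96, 2.96], [-0.34, 2.1], [-1.41, 1.46], [0.24, 2.44], [-1.37, 4.51], [0.17, 1.92], [-2.96, 2.96]. Speed limits (rad/s): [2.39, 2.39, 3.14, 3.14, 3.14, 3.14, 3.14].

### API

Orientations are given as a unit quaternion [w, x, y, z].
In Python, from station import readout, viewer, bot gives the robot as it stands. The module is installed in compiled form; this text tells all that it offers.
- The arm moves only by the shell command python3 -m handwheel 'ROWS' [FORCE]. ROWS is JSON, a list of rows, each a list of 3 entries, a list of its own where there are three numbers: the shift along the tool's x, y, z in mm, then the turn, a rotation vector about the tool's x, y, z in degrees, then the gripper command: -1 is fully open, 1 is shut, values between are in proportion. In form: [[[x, y, z], [ax, ay, az], grip], ...]. A call has 1 to 20 rows; each row is the pose to reach, as a shift and turn from the pose commanded when the call began, along the tool's axes at that moment; what a row does not reach only later rows make up. A row lasts 1/12 s, in which the tool goes at most 41.7 mm and 7.16 degrees, less where a joint would pass 70% of its speed; a pose out of reach is approached as far as the arm can. A call with a gripper value outside its range is refused whole. The fingers move at their own pace and stop on an object; FORCE is the grip in N (left out, the last holds). Time passes only in rows, so rows that repeat a pose let the fingers close. It gives the time, the measured TCP pose, the force and the opening at its end, in the units of the state.
- readout.get_obs(): the state, without advancing time (a new reading comes with each control period).
- viewer.read_camera(name): name is "scene" or "top"; returns a dict with "frame" (480x640x3 uint8, red, green, blue), "fx", "fy", "cx", "cy" (pixels), "rvec" (rotation vector, rad) and "tvec" (3), from world to camera coordinates, as OpenCV has them. Camera axes: x right, y down, z forward; pixel columns grow to the right and rows downward; lengths in m; the calibration is good to about 2 mm. A picture is of the moment at which its call begins. There is no depth.
- bot.hand_in(): hands the job in, once; it reports no verdict.
Trained networks look in a picture, given as the dict that the camera call returned (one of the last four; its "shot" number tells which), for a name from the list of things; names that differ only in an ending like _2 or _b are one class to them, and where a whole thing is asked for, a point or a joint stands for the part that bears it (a point fixed in the world has none). Each returns a list of dicts, best first, with "score" (0 to 1); they miss things now and then, are a little off and sometimes report something else, mostly with a low value. They report only what shows in the picture. A call takes as long as a camera call.
- viewer.search_frame(picture, target): "rect" ([centre column, centre row, width, height] in pixels, round what is visible of it).
- viewer.outline_of(picture, target): "mask" (480x640 bool, what is visible of it) and "rect" ([centre column, centre row, width, height] in pixels, round what is visible of it).
The state is a dict: "t": time; "q": joint angles; "joint_vel": joint speeds; "joint_torque": joint torques, N m; "eef_pos": TCP position; "tool_rot": TCP orientation; "contact_force": force on the tool from outside, world axes, zero at the start; "torque": the same for the moment, N m; "gripper_width": opening from 0.0 (shut) to 1.0 (fully open).
Only numpy, scipy, OpenCV 4.12 (cv2) and the standard library are available. Lean on these libraries where they do the work, as an engineer would, in place of code of your own. Each camera call takes 0.05 s, during which the arm holds its last target. There are 200 camera calls.

### The job

Pull the upper drawer of the bench unit out to its stop and leave it open. The formed gift trays in it are stuck together with wax, so peel the top one off by lifting one corner first while the opposite corner is still down in the stack; the trays beneath stay nested in the drawer, and the candles and other things are left alone. Finish while holding that one tray by its rim, level and the right way up, about 10 cm above the middle of the green packing mat, with nothing else carrying it.

Things in the scene. Friction and masses are not known exactly. Their poses are not given: they have to be found in the camera images.
- unit: grey two-drawer bench unit with white fronts, fixed at the far side of the table, fronts towards the robot, turned up to 9 degrees; 310 mm wide, 260 mm deep, 210 mm high. Origin: on the table, 140 mm in front of the middle of the drawer fronts; x points into the unit. The lower, shallower drawer stays shut
- drawer (a joint): upper drawer of the unit. 0 = shut, 0.18 m = fully out against its stop; starts 0 to 10 mm open, takes about 3 N to pull and stays where it is left. Its floor lies 93 mm above the table, its sides stand 45 mm above that floor, its front reaches to 197 mm above the table
- drawer_handle (a point): middle of the upper drawer's handle: a level steel bar 11 mm thick, 120 mm long, 175 mm above the table, its centre line 35 mm in front of the drawer's face and 35 mm below the unit's top. Moves with the drawer. x points into the unit (pull along -x), y lies along the bar, z up
- top_tray: uppermost of four ivory plastic formed trays nested in the upper drawer. A long octagon with cut corners, 135 (x) by 189 (y) mm over the rim, 49 mm high, 0.13 to 0.20 kg. Upright rolled rim, 8 mm thick, 10 mm high; below it the walls slope in to the floor (16 mm above the origin). Four feet at (+-28, +-52) mm. Origin: centre, underside of the feet; z up; x within 4 degrees of the unit's x
- corner_1 (a point): cut corner of the top tray on its -x, +y side: middle of the rim's top edge there, at (-45.6, +72.6, +49) mm in the tray's frame. The two corners towards the unit mirror it at +45.6. The rim here is straight for about 45 mm and 8 mm thick, and its outside faces (-1, +1) in the tray's x and y; pinch it across, one finger inside and one outside the tray. It is on the side of the drawer's front
- corner_2 (a point): cut corner of the top tray on its -x, -y side: middle of the rim's top edge there, at (-45.6, -72.6, +49) mm in the tray's frame. The two corners towards the unit mirror it at +45.6. The rim here is straight for about 45 mm and 8 mm thick, and its outside faces (-1, -1) in the tray's x and y; pinch it across, one finger inside and one outside the tray. It is on the side of the drawer's front
- second_tray: the tray beneath, same shape; origin 16 mm below the top tray's, 32 mm above the lower trays'. It must stay. Only 6 mm gap below the top tray's rim: put fingertips 8 to 12 mm below the top of that rim, not deeper. Wax grips the top tray's four feet, about 0.6 N each: pulled up square, all hold at once and tug at this tray; by a corner (2 N) one after another lets go after 3 mm.
- lower_trays: the two lowest trays of the stack, as one body of 0.32 kg. Origin: centre, underside of the lowest feet, on the drawer's floor. At least 15 mm are free between the stack and the drawer's front and sides
- packing_mat: green packing mat with a pale grid, fixed on the table on the other side of the robot's middle line from the unit, 220 mm (x) by 260 mm (y), 3 mm thick. Origin: its centre, on the table
- candle_a: first of three finished candles behind the packing mat: a jar of yellow wax with a white cap and white cross, 68 mm across, 80 mm high. Origin: centre of its underside. Leave it alone
- candle_b: second of three finished candles behind the packing mat: a jar of yellow wax with a white cap and white cross, 68 mm across, 80 mm high. Origin: centre of its underside. Leave it alone
- candle_c: third of three finished candles behind the packing mat: a jar of yellow wax with a white cap and white cross, 68 mm across, 80 mm high. Origin: centre of its underside. Leave it alone
- ribbon_spool: spool of white ribbon with cardboard ends, 56 mm across, 30 mm high, lying flat on a far corner of the mat. Origin: centre of its underside. Leave it alone
- lid_stack: three wooden jar lids, stacked, 62 mm across, 29 mm high together, on the other far corner of the mat. Origin: centre of the underside. Leave it alone
- gift_box: closed cardboard gift box with a white band, 109 mm square, 39 mm high, on top of the bench unit. Origin: centre of its underside. Leave it alone
- wick_tin: round steel tin of wicks, 60 mm across, 37 mm high, on top of the bench unit. Origin: centre of its underside. Leave it alone

How it is judged:
On the way, in this order (a step that is already met when the one before it is completed fails the run):
1. the upper drawer is pulled out to its stop (within 8 mm) (value of joint drawer above 0.172 m), for 0.2 s.
2. the top tray is tilted up at least 4 degrees against the tray beneath while its far side is still down in the stack (its centre less than 16 mm up) (angle between the z axis of top_tray and the z axis of second_tray, either way round above 0.07 rad and z of top_tray in the frame of second_tray below 0.032 m and distance between top_tray and second_tray below 0.05 m), for 0.05 s.
At the end, for the whole second after the job is handed in: The fingers hold the top tray still, tilted under 12 degrees, its centre within 60 mm of the mat's centre, its feet 50 to 160 mm above the table, touching nothing else; the drawer is out at least 165 mm; the second tray sits nested (under 5 mm up) in the lower trays on the drawer's floor (contact force between the fingers and top_tray above 1 N and horizontal distance between top_tray and packing_mat below 0.06 m and height (world z) of top_tray between 0.05 and 0.16 m and angle between top_tray's own z axis and vertical below 0.22 rad and linear speed of top_tray below 0.03 m/s and contact force between top_tray and packing_mat below 0.3 N and contact force between top_tray and second_tray below 0.3 N and contact force between top_tray and candle_a below 0.3 N and contact force between top_tray and candle_b below 0.3 N and contact force between top_tray and candle_c below 0.3 N and contact force between top_tray and ribbon_spool below 0.3 N and contact force between top_tray and lid_stack below 0.3 N and value of joint drawer above 0.165 m and z of second_tray in the frame of lower_trays below 0.037 m and angle between second_tray's own z axis and vertical below 0.06 rad and height (world z) of lower_trays below 0.098 m and angle between lower_trays's own z axis and vertical below 0.05 rad); the arm keeps its last pose, push and grip.
It fails at once if the second tray is pulled up more than 25 mm with the top one (z of second_tray in the frame of lower_trays above 0.057 m).
It fails at once if the lower trays are lifted more than 15 mm off the drawer's floor (height (world z) of lower_trays above 0.108 m).
It fails at once if a candle, the ribbon spool, the lids, the gift box or the wick tin is moved more than 30 mm (distance of any of candle_a, candle_b, candle_c, ribbon_spool, lid_stack, gift_box, wick_tin from where it was at the start of the episode above 0.03 m).
It also fails if it takes over 67 s, if anything falls off the work surface, if the arm or the gripper's body presses on something with over 40 N, if the wrist force passes 120 N, or if a joint passes its speed limit or range.

## Working session

There is one attempt and no reset: what is moved stays moved. The work goes in short steps, Python scripts to look and compute and a shell command to move; the robot and the scene stay as the last step left them, time stands still between calls to the robot, and variables do not carry over. Pictures are saved under pics/ and viewed, on a budget of 10 in all, crops included, one or two more only if the job needs it, and the job is handed in when it is done.

```bash
mkdir -p pics; cat > h.py <<'E'
import numpy as np, cv2
from scipy.spatial.transform import Rotation as R
from station import readout, viewer, bot
def cam(n):
    p=viewer.read_camera(n); return p
def ray(p,u,v):
    Rm,_=cv2.Rodrigues(np.array(p["rvec"],float)); t=np.array(p["tvec"],float).ravel()
    d=Rm.T@np.array([(u-p["cx"])/p["fx"],(v-p["cy"])/p["fy"],1.]); return -Rm.T@t,d
def at(p,u,v,z):
    o,d=ray(p,u,v); return o+d*(z-o[2])/d[2]
def px(p,X):
    K=np.array([[p["fx"],0,p["cx"]],[0,p["fy"],p["cy"]],[0,0,1.]])
    return cv2.projectPoints(np.atleast_2d(np.array(X,float)),np.array(p["rvec"],float),np.array(p["tvec"],float),K,None)[0][:,0]
def save(p,n): cv2.imwrite("pics/"+n,p["frame"][:,:,::-1])
def state():
    o=readout.get_obs(); q=o["tool_rot"]; r=R.from_quat([q[1],q[2],q[3],q[0]])
    return o,np.array(o["eef_pos"]),r
E
cat > a.py <<'E'
from h import *
o,e,r=state(); print(o["t"],e.round(4),r.as_matrix().round(3).tolist(),o["gripper_width"])
for n in("scene","top"):
    p=cam(n); save(p,n+"1.png"); print(n,"cam at",ray(p,0,0)[0].round(3),p["fx"])
    for t in("unit","drawer","drawer_handle","top_tray","packing_mat","ribbon_spool","candle_a","gift_box","wick_tin"):
        print(t,[(round(d["score"],2),np.round(d["rect"]).tolist()) for d in viewer.search_frame(p,t)[:3]])
E
python3 a.py; python3 -c "
import cv2,numpy as np
" 
```

```text
0.0 [0.2612 0.6217 0.2303] [[-0.922, 0.387, -0.001], [0.387, 0.922, -0.002], [-0.0, -0.002, -1.0]] 0.9970931198157602
scene cam at [ 1.178 -0.215  0.943] 587.7230761518721
unit []
drawer [(0.67, [182.0, 273.0, 197.0, 42.0])]
drawer_handle [(0.89, [179.0, 272.0, 196.0, 45.0]), (0.62, [451.0, 222.0, 31.0, 33.0])]
top_tray []
packing_mat [(0.66, [388.0, 223.0, 158.0, 112.0])]
ribbon_spool []
candle_a [(0.75, [461.0, 267.0, 40.0, 46.0]), (0.72, [418.0, 281.0, 44.0, 51.0]), (0.65, [466.0, 298.0, 42.0, 54.0])]
gift_box [(0.79, [232.0, 317.0, 90.0, 93.0]), (0.6, [460.0, 266.0, 43.0, 46.0]), (0.44, [416.0, 280.0, 44.0, 49.0])]
wick_tin [(0.86, [154.0, 328.0, 47.0, 50.0]), (0.32, [198.0, 364.0, 245.0, 226.0])]
top cam at [0.363 0.016 1.269] 583.240804807733
unit [(0.74, [435.0, 180.0, 170.0, 176.0])]
drawer [(0.56, [434.0, 233.0, 158.0, 42.0])]
drawer_handle [(0.79, [433.0, 233.0, 163.0, 40.0])]
top_tray []
packing_mat [(0.73, [464.0, 168.0, 37.0, 38.0])]
ribbon_spool [(0.67, [173.0, 291.0, 31.0, 26.0])]
candle_a [(0.96, [206.0, 200.0, 34.0, 36.0]), (0.82, [193.0, 227.0, 37.0, 38.0]), (0.58, [235.0, 228.0, 32.0, 36.0])]
gift_box []
wick_tin [(0.67, [461.0, 168.0, 38.0, 34.0])]
```

View pics/top1.png

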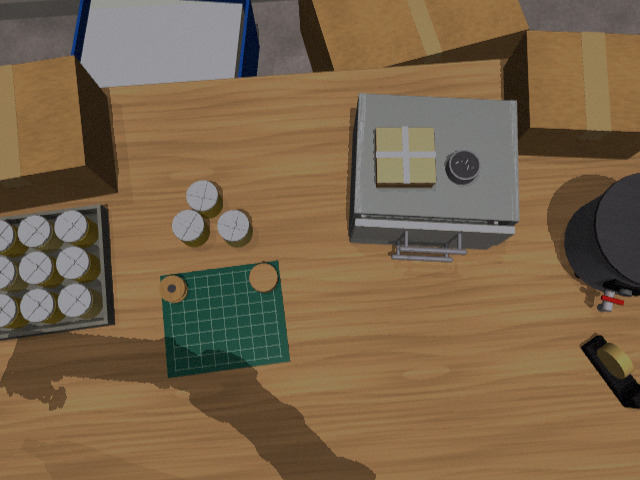

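View pics/scene1.png

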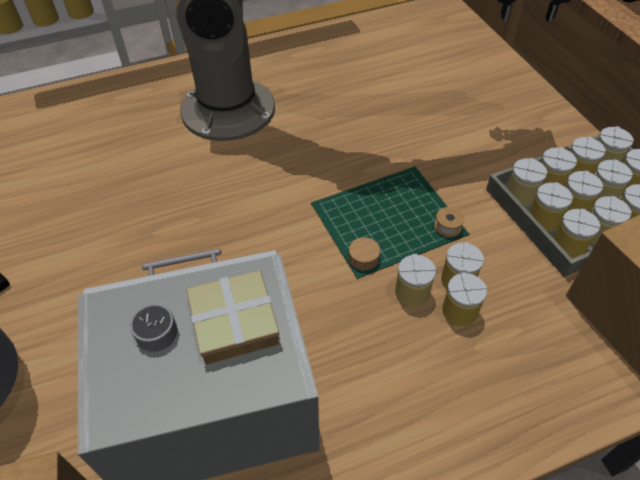

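The top view shows the unit at right, upper handle bar around (400–466, 250) with the lower drawer's bar at (393–452, 259). The mat is at (225, 320), with spool and lids on its upper corners and candles behind. In the scene view the handle runs (145,266) to (220,252). I'll enlarge the handle.

```bash
python3 - <<'E'
from h import *
a=cv2.imread("pics/top1.png")[85:275,340:530]; b=cv2.imread("pics/scene1.png")[230:300,70:300]
A=cv2.resize(a,None,fx=3,fy=3,interpolation=2)[:, :]
cv2.imwrite("pics/c1.png",A)
p=cam("top"); q=cam("scene")
for u,v in((145,266),(220,252)): print("scene handle",at(q,u,v,.175))
for u,v in((402,250),(465,251)): print("top handle",at(p,u,v,.175))
g=cv2.cvtColor(p["frame"],cv2.COLOR_RGB2HSV); m=cv2.inRange(g,(60,80,20),(95,255,255))
n,l,s,c=cv2.connectedComponentsWithStats(m); i=1+s[1:,4].argmax()
box=cv2.minAreaRect(np.argwhere(l==i)[:,::-1].astype(np.float32)); print(box, at(p,*box[0],.003), px(p,[0.6,-.2,0]),)
for u,v in cv2.boxPoints(box): print(at(p,u,v,.003).round(3))
E
```

```text
scene handle [ 0.54972247 -0.27593488  0.175     ]
scene handle [ 0.56764504 -0.15482547  0.175     ]
top handle [ 0.56057056 -0.16173321  0.175     ]
top handle [ 0.5492706  -0.28162961  0.175     ]
((222.57618713378906, 318.75091552734375), (101.48815155029297, 123.3033676147461), 82.56858825683594) [0.47165409 0.21233765 0.003     ] [[406.0337441  246.20902921]]
[0.575 0.356 0.003]
[0.59  0.087 0.003]
[0.371 0.073 0.003]
[0.358 0.332 0.003]
```

View pics/c1.png

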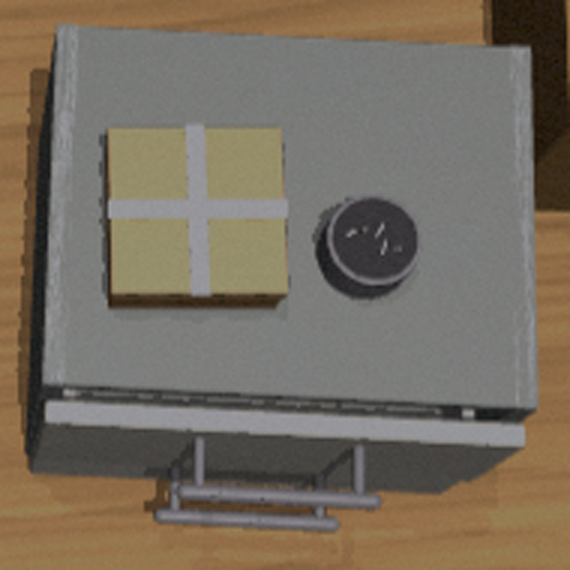

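```bash
python3 - <<'E'
from h import *
p=cam("top")
f=lambda u,v:(340+u/3,85+v/3)
for n,u,v,z in(("hL",178,494,.175),("hR",380,503,.175),("BL",60,28,.21),("BR",530,47,.21),("FR",537,412,.21),("FL",45,390,.21),("dfL",46,403,.197),("dfR",525,428,.197)):
    print(n,at(p,*f(u,v),z).round(4))
q=cam("scene")
for n,u,v,z in(("FL(s)",284,253,.21),("FR",79,292,.21),("BR",94,440,.21),("BL",316,394,.21)): print(n,at(q,u,v,z).round(4))
E
```

```text
hL [ 0.5616 -0.1567  0.175 ]
hR [ 0.5458 -0.2844  0.175 ]
BL [ 0.8698 -0.1074  0.21  ]
BR [ 0.8329 -0.4122  0.21  ]
FR [ 0.5896 -0.38    0.21  ]
FL [ 0.6275 -0.0754  0.21  ]
dfL [ 0.6223 -0.0764  0.197 ]
dfR [ 0.5827 -0.3758  0.197 ]
FL(s) [ 0.6351 -0.0646  0.21  ]
FR [ 0.5894 -0.3752  0.21  ]
BR [ 0.8258 -0.3873  0.21  ]
BL [ 0.8723 -0.1038  0.21  ]
```

```bash
cat >> h.py <<'E'
def plan(X,yaw,tilt=None):
    """shift (mm) and rotvec (deg) in tool axes; tool down, tool y at yaw(deg) in world; tilt=world rotvec deg applied on top"""
    o,e,r=state(); y=np.radians(yaw); yv=np.array([np.cos(y),np.sin(y),0]); zv=np.array([0,0,-1.]); xv=np.cross(yv,zv)
    T=R.from_matrix(np.c_[xv,yv,zv])
    if tilt is not None: T=R.from_rotvec(np.radians(tilt))*T
    print("t",round(o["t"],2),"e",e.round(4),"shift",(r.inv().apply(np.array(X)-e)*1000).round(1),"turn",np.degrees((r.inv()*T).as_rotvec()).round(1),"w",round(o["gripper_width"],3),"F",np.round(o["contact_force"],1))
E
python3 - <<'E'
from h import *
plan([.54,-.21,.30],-7.3)
E
```

```text
t 1.2 e [0.2615 0.6223 0.2313] shift [-579.2 -659.4  -68.7] turn [ 0.  -0.  74.5] w 1.0 F [-0.5  0.3  0.1]
```

```bash
python3 -m handwheel '[[[-30,-30,-40],[0,0,4],0.3],[[-60,-65,-69],[0,0,8],0.3],[[-579,-659,-69],[0,0,74.5],0.3],[[-579,-659,-69],[0,0,74.5],0.3],[[-579,-659,-69],[0,0,74.5],0.3],[[-579,-659,-69],[0,0,74.5],0.3],[[-579,-659,-69],[0,0,74.5],0.3],[[-579,-659,-69],[0,0,74.5],0.3],[[-579,-659,-69],[0,0,74.5],0.3],[[-579,-659,-69],[0,0,74.5],0.3],[[-579,-659,-69],[0,0,74.5],0.3],[[-579,-659,-69],[0,0,74.5],0.3],[[-579,-659,-69],[0,0,74.5],0.3],[[-579,-659,-69],[0,0,74.5],0.3],[[-579,-659,-69],[0,0,74.5],0.3],[[-579,-659,-69],[0,0,74.5],0.3],[[-579,-659,-69],[0,0,74.5],0.3],[[-579,-659,-69],[0,0,74.5],0.3],[[-579,-659,-69],[0,0,74.5],0.3],[[-579,-659,-69],[0,0,74.5],0.3]]' 60
python3 - <<'E'
from h import *
plan([.556,-.218,.24],-7.3)
E
```

```text
t: 2.87
eef_pos: [0.5205, -0.1517, 0.2994]
tool_rot: [0.0, 0.75, 0.661, 0.001]
contact_force: [1.4, 0.5, 0.4]
gripper_width: 0.35
t 2.87 e [ 0.5205 -0.1517  0.2994] shift [-61.3  43.5  59.5] turn [ 0.1 -0.   0. ] w 0.35 F [1.4 0.5 0.4]
```

```bash
python3 -m handwheel '[[[-30,22,30],[0,0,0],0.3],[[-61,43,60],[0,0,0],0.3],[[-61,43,84],[0,0,0],0.3],[[-61,43,84],[0,0,0],0.3],[[-61,43,84],[0,0,0],0.3]]'
python3 - <<'E'
from h import *
p=cam("scene"); q=cam("top")
o,e,r=state(); print(e.round(4), "tip scene",px(p,e).round(0),"top",px(q,e).round(0))
a=cv2.resize(p["frame"][200:310,90:250],None,fx=4,fy=4,interpolation=2); b=cv2.resize(q["frame"][190:280,390:490],None,fx=3,fy=3,interpolation=2)
out=np.zeros((440,640+0,3),np.uint8); out[:]=a; cv2.imwrite("pics/c2.png",out[:,:,::-1])
E
```

```text
t: 3.28
eef_pos: [0.554, -0.2159, 0.2136]
tool_rot: [-0.001, 0.751, 0.66, -0.001]
contact_force: [1.2, 0.1, 0.8]
gripper_width: 0.351
[ 0.5557 -0.2153  0.2163] tip scene [[177. 242.]] top [[434. 246.]]
```

View pics/c2.png

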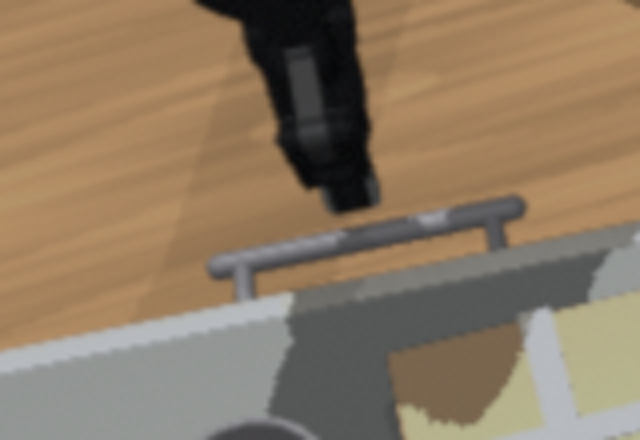

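```bash
python3 -m handwheel '[[[0,0,15],[0,0,0],0.3],[[0,0,30],[0,0,0],0.3],[[0,0,40],[0,0,0],0.3],[[0,0,50],[0,0,0],0.3],[[0,0,57],[0,0,0],0.3],[[0,0,57],[0,0,0],0.3]]'
python3 -m handwheel '[[[0,0,0],[0,0,0],1],[[0,0,0],[0,0,0],1],[[0,0,0],[0,0,0],1],[[0,0,0],[0,0,0],1],[[0,0,0],[0,0,0],1]]'
python3 - <<'E'
from h import *
plan([.556-.18,-.218+.023,.158],-7.3)
E
```

```text
t: 3.88
eef_pos: [0.5547, -0.215, 0.1573]
tool_rot: [-0.001, 0.75, 0.661, -0.0]
contact_force: [0.6, -0.2, -0.3]
gripper_width: 0.35
t: 4.3
eef_pos: [0.5559, -0.2159, 0.1589]
tool_rot: [0.001, 0.751, 0.661, 0.001]
contact_force: [0.6, 1.8, 4.5]
gripper_width: 0.102
t 4.3 e [ 0.5559 -0.2159  0.1589] shift [  -2.1 -181.1    0.5] turn [ 0.1 -0.   0. ] w 0.102 F [0.6 1.8 4.5]
```

```bash
python3 -m handwheel '[[[0,-10,0],[0,0,0],1],[[0,-25,0],[0,0,0],1],[[0,-40,0],[0,0,0],1],[[0,-55,0],[0,0,0],1],[[0,-70,0],[0,0,0],1],[[0,-85,0],[0,0,0],1],[[0,-100,0],[0,0,0],1],[[0,-115,0],[0,0,0],1],[[0,-130,0],[0,0,0],1],[[0,-140,0],[0,0,0],1],[[0,-140,0],[0,0,0],1]]'
```

```text
t: 5.22
eef_pos: [0.4146, -0.1973, 0.1588]
tool_rot: [-0.001, 0.751, 0.66, 0.001]
contact_force: [-1.9, 4.3, 10.5]
gripper_width: 0.103
```

```bash
python3 -m handwheel '[[[0,-10,0],[0,0,0],1],[[0,-20,0],[0,0,0],1],[[0,-30,0],[0,0,0],1],[[0,-36,0],[0,0,0],1],[[0,-40,0],[0,0,0],1],[[0,-44,0],[0,0,0],1],[[0,-44,0],[0,0,0],1],[[0,-44,0],[0,0,0],1]]'
python3 - <<'E'
from h import *
p=cam("top"); q=cam("scene"); save(p,"top2.png")
for t in("top_tray","drawer_handle"):
  for n,c in(("top",p),("scene",q)):
    print(t,n,[(round(d["score"],2),np.round(d["rect"]).tolist()) for d in viewer.search_frame(c,t)[:3]])
a=cv2.resize(p["frame"][170:320,340:540],None,fx=3,fy=3,interpolation=2);cv2.imwrite("pics/c3.png",a[:,:,::-1])
E
```

```text
t: 5.88
eef_pos: [0.3853, -0.1937, 0.1594]
tool_rot: [0.012, 0.749, 0.662, 0.006]
contact_force: [48.5, -6.0, -58.4]
gripper_width: 0.101
top_tray top [(0.84, [434.0, 262.0, 105.0, 79.0]), (0.31, [462.0, 166.0, 34.0, 35.0])]
top_tray scene [(0.98, [180.0, 248.0, 117.0, 74.0])]
drawer_handle top [(0.91, [432.0, 279.0, 168.0, 129.0]), (0.47, [205.0, 200.0, 38.0, 35.0])]
drawer_handle scene [(0.97, [175.0, 230.0, 184.0, 114.0])]
```

View pics/c3.png

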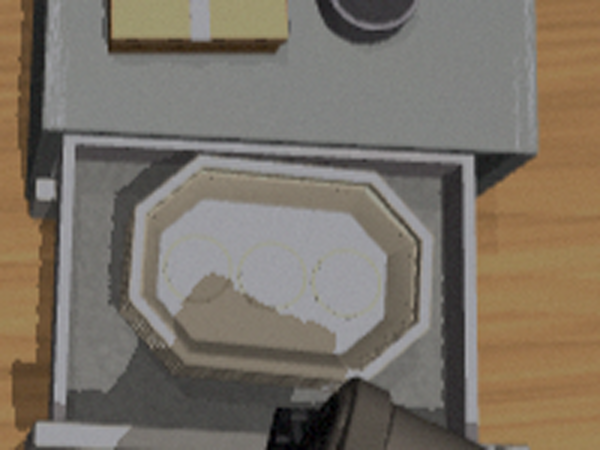

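```bash
python3 -m handwheel '[[[0,6,0],[0,0,0],1],[[0,11,0],[0,0,0],1],[[0,13,0],[0,0,0],1],[[0,13,0],[0,0,0],1]]'
python3 -m handwheel '[[[0,0,0],[0,0,0],0.3],[[0,0,0],[0,0,0],0.3],[[0,0,0],[0,0,0],0.3],[[0,0,-15],[0,0,0],0.3],[[0,0,-30],[0,0,0],0.3],[[0,0,-65],[0,0,0],0.3],[[0,0,-100],[0,0,0],0.3],[[0,0,-140],[0,0,0],0.3],[[40,0,-170],[0,0,0],0.3],[[80,0,-170],[0,0,0],0.3],[[120,0,-170],[0,0,0],0.3],[[160,0,-170],[0,0,0],0.3],[[200,0,-170],[0,0,0],0.3],[[240,0,-170],[0,0,0],0.3],[[240,0,-170],[0,0,0],0.3],[[240,0,-170],[0,0,0],0.3]]'
python3 - <<'E'
from h import *
p=cam("top"); q=cam("scene")
a=cv2.resize(p["frame"][190:310,340:540],None,fx=4,fy=4,interpolation=2)
b=cv2.resize(q["frame"][180:300,90:290],None,fx=4,fy=4,interpolation=2)
cv2.imwrite("pics/c4.png",a[:,:,::-1]);cv2.imwrite("pics/c5.png",b[:,:,::-1])
import pickle; pickle.dump((p,q),open("pq.pkl","wb"))
E
```

```text
t: 6.52
eef_pos: [0.3871, -0.1938, 0.159]
tool_rot: [0.0, 0.75, 0.661, 0.001]
contact_force: [2.9, 4.4, 10.3]
gripper_width: 0.1
t: 7.85
eef_pos: [0.4155, 0.0455, 0.3274]
tool_rot: [0.0, 0.749, 0.662, -0.001]
contact_force: [0.2, -1.4, -0.7]
gripper_width: 0.35
```

View pics/c4.png

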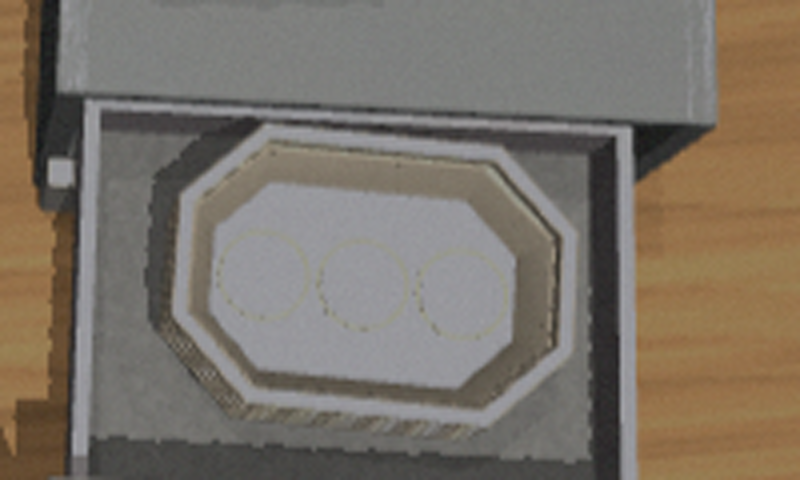

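View pics/c5.png

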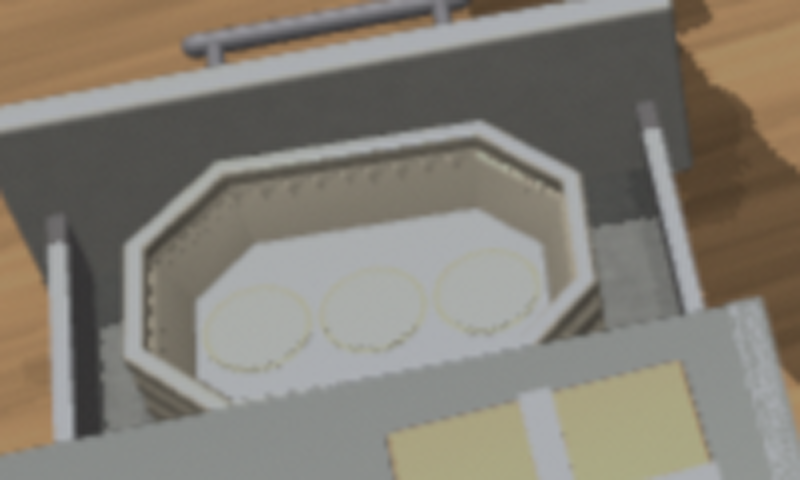

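Both views show the octagonal rim clearly with the drawer fully out. I'll fit the tray model to the rim vertices read from both views.

```bash
cat > fit.py <<'E'
from h import *
import pickle; from scipy.optimize import least_squares
p,q=pickle.load(open("pq.pkl","rb"))
a,b,c,d=67.5,56.3,29.3,94.5
T=[((a,b),(265,125)),((a,-b),(505,145)),((c,-d),(578,235)),((-c,-d),(575,352)),((-a,-b),(488,428)),((-a,b),(245,402)),((-c,d),(173,320)),((c,d),(180,190))]
S=[((-a,-b),(220,162)),((-a,b),(482,122)),((-c,d),(580,175)),((c,d),(597,285)),((-c,-d),(125,245)),((c,-d),(125,358))]
def fit(sets,fz=None):
    def P(m,v):
        th=v[2]; z=fz if fz else v[3]
        return [v[0]+(m[0]*np.cos(th)-m[1]*np.sin(th))/1e3,v[1]+(m[0]*np.sin(th)+m[1]*np.cos(th))/1e3,z]
    def f(v): return np.concatenate([(px(cm,[P(m,v) for m,_ in L])-[[u/4+o[0],w/4+o[1]] for _,(u,w) in L]).ravel() for cm,L,o in sets])
    r=least_squares(f,[.5,-.2,-.12,.19],loss="soft_l1"); v=r.x
    print(v[:2].round(4),np.degrees(v[2]).round(2),(fz or v[3]),"rms px",np.sqrt((r.fun**2).mean()).round(2)); 
    for n,m in(("c1",(-45.6,72.6)),("c2",(-45.6,-72.6)),("c3",(45.6,72.6)),("c4",(45.6,-72.6))): print(n,np.round(P(m,v),4))
fit([(p,T,(340,190))],.19);fit([(q,S,(90,180))],.19);fit([(p,T,(340,190)),(q,S,(90,180))],.19);fit([(p,T,(340,190)),(q,S,(90,180))])
E
python3 fit.py
```

```text
[ 0.5373 -0.2175] -10.18 0.19 rms px 0.56
c1 [ 0.5053 -0.138   0.19  ]
c2 [ 0.4796 -0.2809  0.19  ]
c3 [ 0.595  -0.1541  0.19  ]
c4 [ 0.5694 -0.2971  0.19  ]
[ 0.5431 -0.2137] -10.55 0.19 rms px 0.32
c1 [ 0.5116 -0.134   0.19  ]
c2 [ 0.485  -0.2768  0.19  ]
c3 [ 0.6012 -0.1507  0.19  ]
c4 [ 0.5746 -0.2935  0.19  ]
[ 0.5393 -0.2162] -10.63 0.19 rms px 1.39
c1 [ 0.5079 -0.1364  0.19  ]
c2 [ 0.4811 -0.2791  0.19  ]
c3 [ 0.5975 -0.1533  0.19  ]
c4 [ 0.5707 -0.296   0.19  ]
[ 0.5384 -0.2163] -10.59 0.18571268788512624 rms px 1.11
c1 [ 0.5069 -0.1366  0.1857]
c2 [ 0.4803 -0.2793  0.1857]
c3 [ 0.5966 -0.1533  0.1857]
c4 [ 0.5699 -0.2961  0.1857]
```

```bash
cat >> h.py <<'E'
def avg(n=6):
    E=[]
    for _ in range(n): E.append(state()[1]); cam("top")
    return np.mean(E,0)
E
python3 - <<'E'
from h import *
plan([.5085,-.136,.245],-55.5)
E
```

```text
t 7.95 e [0.4155 0.0428 0.3276] shift [-165.4  115.2   82.6] turn [-0.   0.1 48.2] w 0.351 F [-0.1 -0.2  0.4]
```

```bash
python3 -m handwheel '[[[-40,28,10],[0,0,7],0],[[-80,56,20],[0,0,14],0],[[-120,84,40],[0,0,21],0],[[-165,115,60],[0,0,28],0],[[-165,115,80],[0,0,35],0],[[-165,115,82],[0,0,42],0],[[-165,115,82],[0,0,48],0],[[-165,115,82],[0,0,48],0],[[-165,115,82],[0,0,48],0],[[-165,115,82],[0,0,48],0]]'
python3 - <<'E'
from h import *
e=avg(); print("avg",e.round(4))
plan([.5085,-.136,.180],-55.5)
p=cam("top"); q=cam("scene")
a=cv2.resize(p["frame"][195:305,370:490],None,fx=3,fy=3,interpolation=2)
b=cv2.resize(q["frame"][185:295,150:270],None,fx=3,fy=3,interpolation=2)
cv2.imwrite("pics/c6.png",np.hstack([a,b])[:,:,::-1])
E
```

```text
t: 8.78
eef_pos: [0.5088, -0.1347, 0.2465]
tool_rot: [-0.0, 0.954, 0.299, 0.0]
contact_force: [0.3, 0.0, -0.2]
gripper_width: 0.505
avg [ 0.509  -0.1342  0.2465]
t 9.08 e [ 0.5091 -0.134   0.2463] shift [-1.7  1.3 66.3] turn [ 0.  -0.   0.3] w 0.502 F [ 0.1 -0.5 -0.3]
```

View pics/c6.png

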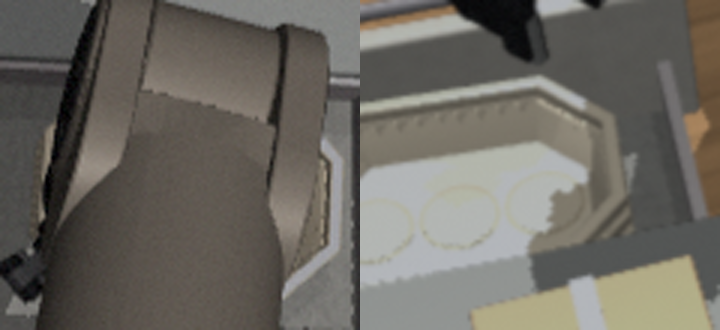

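```bash
python3 -m handwheel '[[[-1,1,15],[0,0,0],0],[[-1,1,30],[0,0,0],0],[[-1,1,42],[0,0,0],0],[[-1,1,52],[0,0,0],0],[[-1,1,60],[0,0,0],0],[[-1,1,66],[0,0,0],0],[[-1,1,66],[0,0,0],0],[[-1,1,66],[0,0,0],0]]'
python3 - <<'E'
from h import *
e=avg(5); print("avg",e.round(4)); q=cam("scene"); plan([.5085,-.136,.180],-55.5)
cv2.imwrite("pics/c7.png",cv2.resize(q["frame"][185:295,130:290],None,fx=4,fy=4,interpolation=2)[:,:,::-1])
E
```

```text
t: 9.85
eef_pos: [0.5088, -0.1358, 0.18]
tool_rot: [0.0, 0.955, 0.298, -0.0]
contact_force: [-0.1, 0.9, -0.2]
gripper_width: 0.501
avg [ 0.5091 -0.1358  0.1804]
t 10.15 e [ 0.509  -0.1357  0.1804] shift [-0.6 -0.1  0.4] turn [ 0.  -0.   0.2] w 0.502 F [ 0.2 -0.4  0.1]
```

View pics/c7.png

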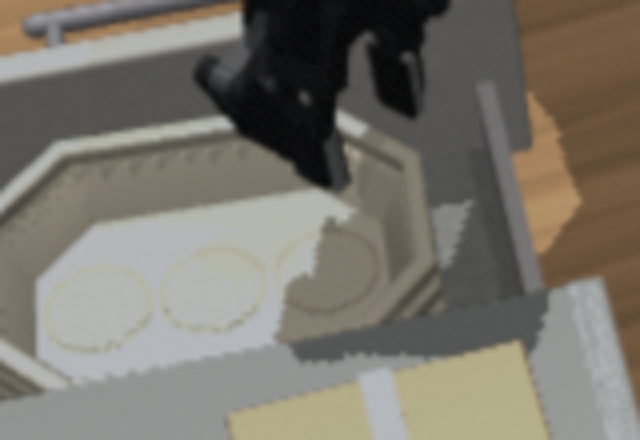

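One finger is inside the rim and one outside. Closing.

```bash
python3 -m handwheel '[[[0,0,0],[0,0,0],0.5],[[0,0,0],[0,0,0],0.7],[[0,0,0],[0,0,0],1],[[0,0,0],[0,0,0],1],[[0,0,0],[0,0,0],1],[[0,0,0],[0,0,0],1]]' 40
python3 -m handwheel '[[[0,0,0],[0,0,0],1],[[0,0,0],[0,0,0],1],[[0,0,0],[0,0,0],1]]' 110
python3 - <<'E'
from h import *
e=avg(3); print("avg",e.round(4)); o,_,r=state(); print(o["contact_force"])
# tilt about tangent axis through pivot (28,-52,20) tray frame
th=np.radians(-10.5); Rz=R.from_euler('z',th)
off=Rz.apply(np.array([28+45.6,-52-72.6,20-49+10])/1000); piv=e+off
for lift,ang in((0,2),(0,4),(1,6),(2,8)):
    ax=Rz.apply(np.array([1,1,0])/np.sqrt(2))
    best=None
    for s in(1,-1):
        Q=R.from_rotvec(ax*s*np.radians(ang)); d=Q.apply(e-piv)+piv-e
        if d[2]>0: print(ang,"shift",(r.inv().apply(d+[0,0,lift/1e3])*1e3).round(1),"turn",np.degrees((r.inv()*Q*r).as_rotvec()).round(2))
E
```

```text
t: 10.65
eef_pos: [0.5088, -0.1356, 0.1801]
tool_rot: [-0.0, 0.954, 0.298, 0.0]
contact_force: [-0.7, -0.1, 1.1]
gripper_width: 0.076
t: 10.9
eef_pos: [0.5088, -0.1356, 0.1801]
tool_rot: [-0.0, 0.954, 0.298, 0.0]
contact_force: [-1.0, 0.9, 2.9]
gripper_width: 0.048
avg [ 0.5088 -0.1356  0.1801]
[-1.40069555  1.3668772   3.75377298]
2 shift [-0.   0.7 -4.9] turn [2.   0.01 0.  ]
4 shift [-0.   1.7 -9.7] turn [4.   0.01 0.  ]
6 shift [ -0.    2.8 -15.5] turn [6.   0.02 0.  ]
8 shift [ -0.    4.  -21.3] turn [8.   0.03 0.  ]
```

```bash
python3 -m handwheel '[[[0,0.3,-2.5],[1,0,0],1],[[0,0.7,-5],[2,0,0],1],[[0,1.2,-7.5],[3,0,0],1],[[0,1.7,-10],[4,0,0],1],[[0,2.2,-12.5],[5,0,0],1],[[0,2.8,-15],[6,0,0],1],[[0,3.4,-18],[7,0,0],1],[[0,3.4,-18],[7,0,0],1],[[0,3.4,-18],[7,0,0],1],[[0,3.4,-18],[7,0,0],1]]'
python3 - <<'E'
from h import *
o,e,r=state(); q=cam("scene"); print(o["contact_force"],o["torque"])
cv2.imwrite("pics/c8.png",cv2.resize(q["frame"][165:295,90:290],None,fx=4,fy=4,interpolation=2)[:,:,::-1])
E
```

```text
t: 11.88
eef_pos: [0.5106, -0.1385, 0.1978]
tool_rot: [-0.058, 0.953, 0.298, -0.018]
contact_force: [0.0, 1.0, -0.5]
gripper_width: 0.047
[ 0.02239749  1.04981364 -0.51968993] [ 0.007618   -0.04166311  0.01071858]
```

View pics/c8.png

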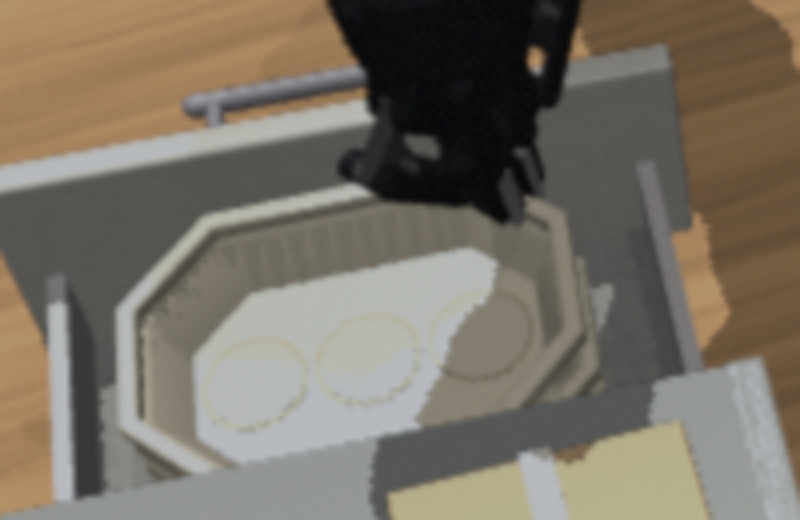

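```bash
python3 - <<'E'
from h import *
plan([.5106,-.1385,.31],-55.5)
E
python3 -c "
from math import *
print(112*sin(radians(7)),112*cos(radians(7)))"
```

```text
t 11.93 e [ 0.5105 -0.1384  0.1978] shift [  -0.   -13.6 -111.4] turn [-7.   0.   0.2] w 0.05 F [-0.1  1.  -1.7]
13.649366461376518 111.16516898382807
```

```bash
python3 -m handwheel '[[[0,-0.5,-4],[0,0,0],1],[[0,-1,-8],[0,0,0],1],[[0,-1.5,-12],[0,0,0],1],[[0,-2,-16],[0,0,0],1],[[0,-2.5,-20],[0,0,0],1],[[0,-3.7,-30],[0,0,0],1],[[0,-5.5,-45],[0,0,0],1],[[0,-7.3,-60],[0,0,0],1],[[0,-9.2,-75],[0,0,0],1],[[0,-11,-90],[0,0,0],1],[[0,-12.9,-105],[-2,0,0],1],[[0,-13.6,-111],[-4,0,0],1],[[0,-13.6,-111],[-6,0,0],1],[[0,-13.6,-111],[-7,0,0],1],[[0,-13.6,-111],[-7,0,0],1]]'
python3 - <<'E'
from h import *
q=cam("scene"); p=cam("top")
plan([.441,.292,.30],-55.5)
cv2.imwrite("pics/c9.png",np.hstack([cv2.resize(q["frame"][130:290,90:290],(400,320)),cv2.resize(p["frame"][170:330,340:540],(400,320))])[:,:,::-1])
E
```

```text
t: 13.18
eef_pos: [0.5104, -0.1377, 0.3103]
tool_rot: [-0.0, 0.954, 0.299, 0.0]
contact_force: [0.9, -0.2, -2.2]
gripper_width: 0.047
t 13.28 e [ 0.5105 -0.1383  0.3099] shift [ 188.  -393.2   10.4] turn [-0.1 -0.   0.2] w 0.047 F [ 0.9 -0.3 -1.8]
```

View pics/c9.png

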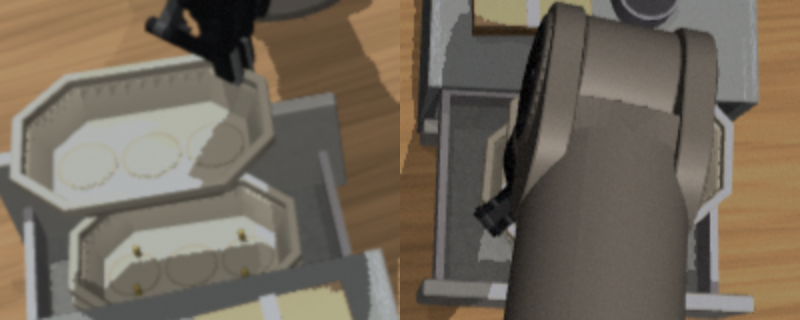

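The top tray is free and the second stays nested, with the wax spots visible on its floor. The wrist load of about 2 N fits one tray. Moving to the mat.

```bash
python3 -m handwheel '[[[5,-10,0],[0,0,0],1],[[13,-28,0],[0,0,0],1],[[25,-52,0],[0,0,0],1],[[38,-79,0],[0,0,0],1],[[50,-105,0],[0,0,0],1],[[63,-131,0],[0,0,0],1],[[75,-157,0],[0,0,0],1],[[88,-184,0],[0,0,0],1],[[100,-210,0],[0,0,0],1],[[113,-236,0],[0,0,0],1],[[125,-262,0],[0,0,0],1],[[138,-288,0],[0,0,0],1],[[150,-315,0],[0,0,0],1],[[163,-340,0],[0,0,0],1],[[175,-366,0],[0,0,0],1],[[183,-383,0],[0,0,0],1],[[187,-391,0],[0,0,0],1],[[188,-393,0],[0,0,0],1],[[188,-393,0],[0,0,0],1]]'
python3 -m handwheel '[[[0,0,8],[0,0,0],1],[[0,0,24],[0,0,0],1],[[0,0,44],[0,0,0],1],[[0,0,64],[0,0,0],1],[[0,0,84],[0,0,0],1],[[0,0,104],[0,0,0],1],[[0,0,124],[0,0,0],1],[[0,0,140],[0,0,0],1],[[0,0,150],[0,0,0],1],[[0,0,157],[0,0,0],1],[[0,0,160],[0,0,0],1],[[0,0,160],[0,0,0],1],[[0,0,160],[0,0,0],1],[[0,0,160],[0,0,0],1]]'
python3 - <<'E'
from h import *
q=cam("scene"); p=cam("top")
plan([.441,.292,.144],-55.5); save(q,"end_s.png")
for n,c in(("top",p),("scene",q)):
    print(n,[(round(d["score"],2),np.round(d["rect"]).tolist()) for d in viewer.search_frame(c,"top_tray")[:3]], "expected centre px",px(c,[.473,.212,.15]).round())
E
```

```text
t: 14.87
eef_pos: [0.4419, 0.2909, 0.3095]
tool_rot: [0.0, 0.955, 0.298, -0.0]
contact_force: [0.9, -0.3, -2.5]
gripper_width: 0.043
t: 16.03
eef_pos: [0.4421, 0.2919, 0.1507]
tool_rot: [-0.0, 0.955, 0.298, 0.001]
contact_force: [0.5, 0.3, -1.2]
gripper_width: 0.047
t 16.13 e [0.4419 0.292  0.1506] shift [-0.8 -0.6  6.6] turn [-0.  -0.1  0.2] w 0.043 F [ 0.3  0.1 -2.2]
top [(0.75, [214.0, 315.0, 104.0, 78.0])] expected centre px [[210. 312.]]
scene [(0.74, [394.0, 169.0, 103.0, 64.0])] expected centre px [[394. 167.]]
```

View pics/end_s.png

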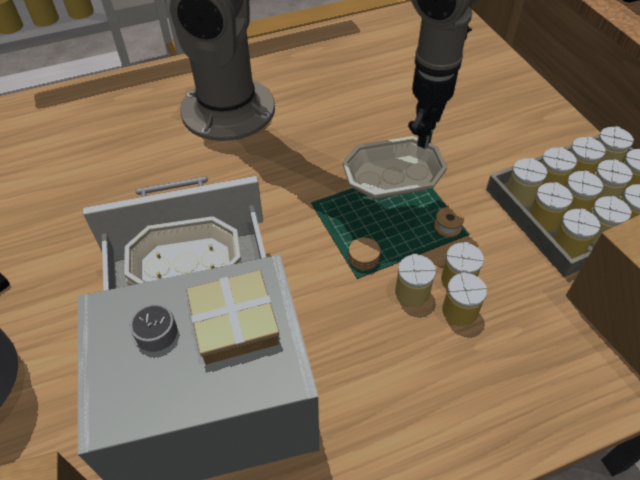

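The tray hangs above the mat at (394,167). The drawer is open with the second tray nested at (185,255), and the other objects look untouched. Handing in.

```bash
python3 -c "
from station import bot; print(bot.hand_in())"
```

```text
the job is handed in; nothing more can be done
None
```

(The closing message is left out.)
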